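# Hold a tray-rail glide in the drilling jig

### The job

The kitchen's tray rail needs a new glide, and a colleague is about to drill it. Slide the white plastic glide block along the board until it lies flush against the long steel fence and its end is up against the steel stop block, then lean on its bevelled edge with one slanting push, down and towards the fence, and finish while still holding it so: pressed firmly (10 to 15 N each way, at least as hard towards the fence as down) onto the board and against the fence at once, still up against the stop. Leave everything else on the worktop where it stands.

Things in the scene. Friction and masses are not known exactly. Their poses are not given: they have to be found in the camera images.
- glide: Loose white plastic block, 90 (x) by 130 (y) by 36 mm high, 0.3 to 0.5 kg, too wide to grip. Its top edge on the -x side (nearest the robot) has a flat 45 degree bevel over the full length, 18 mm wide and 18 high; below it the -x face is upright for 18 mm. Origin: centre of underside. Slides easily. Starts on the board, +x side towards the fence, centimetres off, turned up to 0.3 rad.
- board: Wooden chopping board screwed to the worktop, the jig's floor: 260 mm (x) by 460 mm (y) by 15 mm thick. Origin at the centre of its underside, at worktop height; its upper face is 15 mm higher. Its +x points away from the robot, give or take 0.35 rad.
- fence: Straight steel bar fixed on the board along its far side, 20 mm (x) by 420 mm (y) by 30 mm high. Origin: centre of underside, on the board's upper face; axes parallel to the board's. Its -x face, 10 mm from its origin, is the one to press against: the glide's origin is then 55 mm from the fence's along x.
- stop: Steel block fixed on the board next to the fence, 80 mm (x) by 30 mm (y) by 45 mm high, at the left or right end of the fence (varies). Origin: centre of underside, on the board's upper face; axes parallel to the board's. The glide's end goes against its y face that looks to the board's middle: the origins are then 80 mm apart along y.
- cutter: Bystander: loose steel ring cutter, 60 mm across, 40 mm high, standing on the board at the end of the fence opposite the stop. Origin at the centre of its underside.
- jar: Bystander: loose small glass jar, 42 mm across, 60 mm high, on a near corner of the board. Origin at the centre of its underside.
- mug: Bystander: loose white mug, 80 mm across, 90 mm high, left of the board. Origin at the centre of its underside.
- bowl: Bystander: loose steel bowl, 140 mm across, 60 mm high, left of the board. Origin at the centre of its underside.
- screwdriver: Bystander: loose screwdriver lying right of the board.
- spatula: Bystander: loose spatula lying right of the board.
- tin: Bystander: loose small aluminium pot, 70 mm across, 50 mm high, to the right. Origin at the centre of its underside.
Things that resemble listed ones, but are neither listed nor needed, are in the scene too. What is shaped like the glide but purple is not meant.

How it is judged:
By the outcome, as a careful person would: the job done as asked, in the order asked, and still so for the second after the job is handed in, while the arm keeps its last pose, push and grip.
It also fails if it takes over 54 s, if anything falls off the work surface, if the arm or the gripper's body presses on something with over 40 N, if the wrist force passes 120 N, or if a joint passes its speed limit or range.

### The arm

A 7-joint arm with a two-finger parallel gripper is mounted at the origin on the work surface. World frame = base frame: x ahead of the robot, y to its left, z up, the work surface at z = 0. Lengths are in m, angles in rad, forces in N, time in s.
With the tool pointing down it reaches from about 0.425 to 0.925 m from the base axis. Payload 6.8 kg.
Tool frame: the origin (TCP) lies at the very end of the fingers, on their centre line; the grasp point (between the pads) lies 19 mm behind it; z points along the fingers, y is the line along which they close (so a half turn about z gives the same grasp; the last joint's range is limited). The gripper opens to 85 mm and grips with 20 to 120 N. Pads are 22 mm wide; open, the fingers measure 114 mm over their backs; the gripper's body (76 mm by 85 mm) begins 54 mm behind the grasp point. The pads swing forward as they close: fully open they stand 13 mm farther back than shut.
Start: joints at [-1.263, 0.477, 0.022, 1.555, -0.011, 1.109, -0.083], TCP at [0.273, 0.618, 0.231] pointing down, gripper open.
Joint ranges: [-2.96, 2.96], [-0.34, 2.1], [-1.41, 1.46], [0.24, 2.44], [-1.37, 4.51], [0.17, 1.92], [-2.96, 2.96]. Speed limits (rad/s): [2.39, 2.39, 3.14, 3.14, 3.14, 3.14, 3.14].

### API

Orientations are given as a rotation vector (axis times angle).
In Python, from bench import monitor, optics, r gives the robot as it stands.
- The arm moves only by the shell command python3 -m crank 'ROWS' [OPENING] [FORCE]. ROWS is JSON, a list of rows, each a list of 2 entries, a list of its own where there are three numbers: the shift along the tool's x, y, z in cm, then the turn, a rotation vector about the tool's x, y, z in rad. A call has 1 to 5 rows; each row shifts and turns the commanded pose from where the row before left it, along the tool's axes as they then stand; what a row does not reach is not made up. A row lasts 1/10 s, in which the tool goes at most 50 mm and 8.59 degrees, less where a joint would pass 70% of its speed; a pose out of reach is approached as far as the arm can. A call is refused whole if a number of a shift passes 5 or a number of a turn 0.15, either way. A call with a gripper value outside its range is refused whole. OPENING is the finger opening in cm, from 0 to 8.54, set as the call begins (- or left out, the last holds). The fingers move at their own pace and stop on an object; FORCE is the grip in N (left out, the last holds). Time passes only in rows, so rows that do not move let the fingers close. It gives the time, the measured TCP pose, the force, the opening and the grip force at its end, in the units of the state.
- monitor.get_obs(): the state, without advancing time (a new reading comes with each control period).
- optics.grab_frame(name): name is "scene" or "top"; returns (picture, depth): 384x512x3 uint8, red, green, blue; 384x512 float32, m along the optical axis (not along the pixel's ray), 0 where there is no reading.
- optics.camera_model(name): a dict with "vertical_fov" (degrees; the focal length in pixels is half the picture's height over the tangent of half this angle, whatever the lens; pixels are square), "cx", "cy" (the principal point, pixels), "R" (3x3) and "t" (3): a world point X has camera coordinates R X + t. Camera axes: x right, y down, z forward; pixel columns grow to the right and rows downward; lengths in m; the calibration is good to about 2 mm. A picture is of the moment at which its call begins. camera_model takes no time and is no camera call.
- r.hand_in(): hands the job in; it is judged then, once.
The state is a dict: "clock": time; "joints": joint angles; "qvel": joint speeds; "tau": joint torques, N m; "tcp_pos": TCP position; "orientation": TCP orientation; "contact_force": force on the tool from outside, world axes, zero at the start; "moment": the same for the moment, N m; "grip_width": finger opening in m; "gripper_force": force on a finger pad.
Only numpy, scipy, OpenCV 4.12 (cv2) and the standard library are available. Lean on these libraries where they do the work, as an engineer would, in place of code of your own. Each camera call takes 0.05 s, during which the arm holds its last target. There are 200 camera calls.

## Working session

There is one attempt and no reset: what is moved stays moved. The work goes in short steps, Python scripts to look and compute and a shell command to move; the robot and the scene stay as the last step left them, time stands still between calls to the robot, and variables do not carry over. Pictures are saved under pics/ and viewed, at most 10 in all, crops included, and the job is handed in when it is done.

```bash
ls; mkdir -p pics; python3 - <<'E'
from bench import monitor, optics, r
import cv2, numpy as np
for n in("scene","top"):
    p,d=optics.grab_frame(n); cv2.imwrite(f"pics/{n}0.png",p[:,:,::-1]); np.savez(f"pics/{n}0.npz",p=p,d=d)
    print(n,optics.camera_model(n))
print(monitor.get_obs())
E
```

```text
pics
scene {'vertical_fov': 50.055951753918656, 'cx': 260.94122758034086, 'cy': 188.01404028305376, 'R': array([[ 0.84325473,  0.53747949, -0.00610492],
       [ 0.3220218 , -0.51425059, -0.79488886],
       [-0.43037592,  0.66832787, -0.60672435]]), 't': array([-0.48396037, -0.14561479,  1.47286929])}
top {'vertical_fov': 49.20749391670471, 'cx': 249.72007881841435, 'cy': 188.65065824690245, 'R': array([[ 0.02838097, -0.99956081,  0.00852665],
       [-0.9861604 , -0.02939237, -0.16316788],
       [ 0.16334684, -0.00377779, -0.98656147]]), 't': array([0.01035255, 0.58334216, 1.31555023])}
{'clock': 0.1, 'joints': array([-1.26312815,  0.47770851,  0.02233936,  1.55634931, -0.01151406,
        1.1093135 , -0.08304578]), 'qvel': array([ 0.00081698, -0.00144631,  0.0017593 , -0.00158   ,  0.00102446,
       -0.0001065 ,  0.00039548]), 'tau': array([ 4.13163478e-03, -5.97761786e+01,  1.61379945e+00, -2.81954938e+01,
        1.28061921e-02,  5.01056638e-03, -6.71580381e-06]), 'tcp_pos': array([0.27241517, 0.61700017, 0.23043024]), 'orientation': array([-6.48235282e-01, -3.07374407e+00,  2.56603689e-03]), 'contact_force': array([ 0.83706758, -0.82858833, -0.23400723]), 'moment': array([-0.05303351,  0.00517655,  0.0318839 ]), 'gripper_force': 0.0, 'grip_width': 0.08498682839871269}
```

View pics/top0.png

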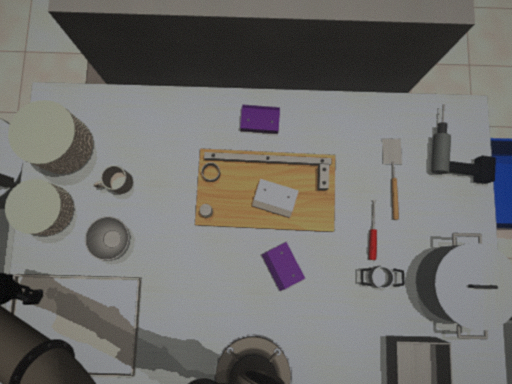

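View pics/scene0.png

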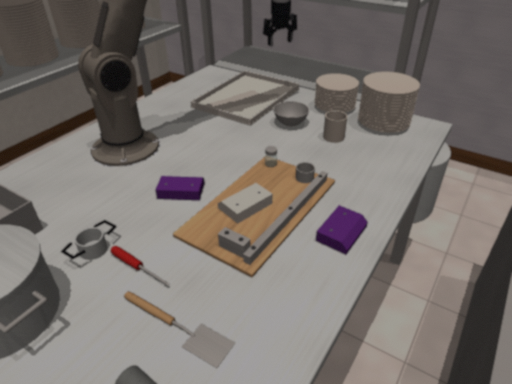

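The top view shows the board at about (195–336, 150–231), with the fence along its far edge from (205,154) to (330,162). The stop is at the right end (323,176), the cutter at (210,173), the jar at (205,211) and the white glide at (275,197). Two purple decoys lie off the board, at (260,119) and (283,266). The scene view agrees.

```bash
cat > h.py <<'E'
import numpy as np, cv2
from bench import monitor, optics, r
def cloud(n,d):
    c=optics.camera_model(n); f=192/np.tan(np.radians(c["vertical_fov"])/2)
    v,u=np.mgrid[:384,:512]
    X=np.stack([(u-c["cx"])/f*d,(v-c["cy"])/f*d,d],-1)-c["t"]
    return X@c["R"]
def rect(P):
    (c,s,a)=cv2.minAreaRect((P[:,:2]*1000).astype(np.float32)); return np.round(c,1),np.round(s,1),round(a,1)
E
python3 - <<'E'
from h import *
for n in("top","scene"):
    z=np.load(f"pics/{n}0.npz"); p,d=z["p"],z["d"]; X=cloud(n,d)
    hsv=cv2.cvtColor(p,cv2.COLOR_RGB2HSV)
    H,S,V=[hsv[...,i].astype(int) for i in range(3)]
    wood=((H>8)&(H<25)&(S>90)&(d>0)&(abs(X[...,2]-.015)<.012)&(X[...,0]>.4)&(X[...,0]<.95)&(abs(X[...,1])<.5)).astype(np.uint8)
    wood=cv2.morphologyEx(wood,cv2.MORPH_OPEN,np.ones((3,3)))
    m=wood>0
    k,l,st,_=cv2.connectedComponentsWithStats(wood); i=1+st[1:,4].argmax(); 
    W=X[l==i]; R=rect(W); print(n,"board",R,"z",np.median(W[:,2]),len(W))
    poly=cv2.convexHull(np.argwhere(l==i)[:,::-1].astype(np.int32))
    ins=cv2.fillPoly(np.zeros((384,512),np.uint8),[poly],1)>0
    for nm,lo,hi in(("all>30",.030,.2),):
        mm=(ins&(X[...,2]>lo)&(X[...,2]<hi)&(S<70)).astype(np.uint8)
        k,l2,st,_=cv2.connectedComponentsWithStats(mm)
        for j in range(1,k):
            if st[j,4]>15:
                P=X[l2==j]; print(nm,st[j],rect(P),"z",np.round(np.percentile(P[:,2],[5,50,95]),3))
E
```

```text
top board (array([585.9, -25.8]), array([456.8, 253.4]), 89.2) z 0.015167957998943602 6904
all>30 [231 157 100  33 724] (array([647.1, -71.6]), array([329.4, 104.7]), 88.1) z [0.036 0.046 0.063]
all>30 [204 170  16  11  38] (array([619.2, 149.6]), array([19.8, 55.3]), 26.1) z [0.034 0.046 0.059]
all>30 [ 252  179   46   38 1131] (array([556.8, -54.4]), array([129.6,  90.8]), 74.3) z [0.037 0.05  0.055]
all>30 [200 204  12  13 132] (array([506.7, 166.4]), array([35.4, 37.2]), 79.6) z [0.045 0.075 0.079]
scene board (array([589.6, -30.9]), array([460.1, 259. ]), 88.7) z 0.013934065045900466 5768
all>30 [266 160  10   4  34] (array([516. , 149.1]), array([29.5, 10.3]), 34.5) z [0.031 0.037 0.045]
all>30 [296 167  18  13 126] (array([633. , 145.5]), array([44.8, 59.6]), 72.4) z [0.033 0.042 0.053]
all>30 [ 218  175  108   87 1499] (array([645.8, -34.2]), array([415.2, 106.7]), 88.8) z [0.033 0.044 0.06 ]
all>30 [ 218  183   54   37 1022] (array([561.1, -60.5]), array([136.2,  85.6]), 71.6) z [0.033 0.049 0.052]
```

```bash
python3 - <<'E'
from h import *
from scipy.spatial.transform import Rotation as Ro
th=-0.023; c,s=np.cos(th),np.sin(th); B=np.array([[c,s],[-s,c]])
o=np.array([.588,-.028])
for n in("top","scene"):
    z=np.load(f"pics/{n}0.npz"); p,d=z["p"],z["d"]; X=cloud(n,d).reshape(-1,3); b=(X[:,:2]-o)@B.T*1000
    Z=X[:,2]*1000; C=p.reshape(-1,3).astype(int); g=(C.max(1)-C.min(1))<45
    f=g&(abs(Z-45)<3)&(b[:,0]>85)&(b[:,0]<130)&(abs(b[:,1])<215)
    k=np.polyfit(b[f,1],b[f,0],1)
    print(n,"fence",np.round(np.percentile(b[f],[2,50,98],axis=0),1).tolist(),"line",k,f.sum())
    f=g&(abs(Z-60)<4)&(b[:,0]>0)&(b[:,0]<130)&(b[:,1]<-100)&(b[:,1]>-220)
    print("stop",np.round(np.percentile(b[f],[2,50,98],axis=0),1).tolist(),f.sum())
    f=g&(abs(Z-51)<3)&(b[:,0]>-110)&(b[:,0]<60)&(abs(b[:,1])<140)
    print("glide top",rect(np.c_[b[f]/1000,Z[f]]),f.sum())
    pp=(C[:,0]-C[:,1]>15)&(C[:,2]-C[:,1]>25)&(abs(Z-30)<25)
    pp&=(X[:,0]<.5)&(X[:,0]>.2)
    print("purple",rect(X[pp]),Z[pp].max(),pp.sum())
print(Ro.from_rotvec(monitor.get_obs()["orientation"]).as_matrix().round(3))
E
```

```text
top fence [[90.7, -196.7], [100.2, 10.6], [110.6, 205.0]] line [-5.22900334e-03  1.00535105e+02] 571
stop [[7.3, -196.6], [46.3, -182.3], [85.7, -166.8]] 199
glide top (array([-25.8, -28.2]), array([129.4,  80.2]), 75.8) 680
purple (array([338.9, -85.9]), array([128.8,  88.1]), 28.4) 46.25291476395333 1125
scene fence [[89.5, -205.6], [100.0, -48.2], [109.9, 195.2]] line [-3.61320707e-03  9.98708634e+01] 709
stop [[7.1, -201.2], [47.8, -187.6], [84.8, -171.4]] 295
glide top (array([-23.5, -33.6]), array([132.5,  75.7]), 76.1) 689
purple (array([341.7, -96.3]), array([130.2,  80.3]), 29.9) 40.357065464161614 939
[[-0.915  0.404 -0.001]
 [ 0.404  0.915 -0.002]
 [-0.    -0.002 -1.   ]]
```

```bash
python3 -m crank '[[[0,0,0],[0,0,-0.132]],[[0,0,0],[0,0,-0.132]],[[0,0,0],[0,0,-0.132]],[[-4,-4,0],[0,0,0]],[[-4,-4,0],[0,0,0]]]' 5; python3 -m crank '[[[-3.5,-5,0],[0,0,0]],[[-3,-5,0],[0,0,0]],[[-3,-5,0],[0,0,0]],[[-2.5,-5,0],[0,0,0]],[[0,-5,0],[0,0,0]]]'
```

```text
clock: 0.6
tcp_pos: [0.341, 0.5454, 0.2305]
orientation: [-0.024, -3.14, 0.001]
contact_force: [1.6, 0.2, -1.2]
grip_width: 0.05
gripper_force: 0.0
clock: 1.1
tcp_pos: [0.4426, 0.3195, 0.2311]
orientation: [0.036, 3.14, -0.0]
contact_force: [0.4, -0.1, -0.0]
grip_width: 0.0496
gripper_force: 0.0
```

```bash
python3 -m crank '[[[-1,-5,0],[0,0,0]],[[-1,-5,0],[0,0,0]],[[-1,-5,0],[0,0,0]],[[-0.5,-5,0],[0,0,0]],[[0,-5,0],[0,0,0]]]'; python3 -m crank '[[[0,-5,0],[0,0,0]],[[0,-4,4],[0,0,0]],[[0,-1.5,4],[0,0,0]],[[0,0,4],[0,0,0]],[[0,0,0],[0,0,0]]]'
```

```text
clock: 1.6
tcp_pos: [0.4696, 0.0723, 0.2312]
orientation: [0.032, 3.141, -0.0]
contact_force: [1.0, -0.3, -1.0]
grip_width: 0.0501
gripper_force: 0.0
clock: 2.1
tcp_pos: [0.4634, -0.0266, 0.1119]
orientation: [-0.033, -3.132, 0.002]
contact_force: [-1.5, 1.1, 0.0]
grip_width: 0.0498
gripper_force: 0.0
```

```bash
python3 -m crank '[[[-0.5,-1.7,2],[0,0,0]],[[0,0,2],[0,0,0]],[[0,0,0],[0,0,0]]]'; python3 - <<'E'
from h import *
p,d=optics.grab_frame("scene"); cv2.imwrite("pics/s1.png",cv2.resize(p[110:290,130:400,::-1],None,fx=2.9,fy=2.9))
o=monitor.get_obs(); print(o["tcp_pos"],o["orientation"],o["contact_force"])
E
```

```text
clock: 2.4
tcp_pos: [0.4716, -0.0426, 0.0757]
orientation: [-0.031, -3.139, -0.0]
contact_force: [0.0, -0.7, 0.5]
grip_width: 0.0501
gripper_force: 0.0
[ 0.4721847  -0.04239581  0.07660269] [-3.00374723e-02 -3.14041252e+00 -3.90071356e-04] [-0.73935627  1.36625858  0.55745682]
```

View pics/s1.png

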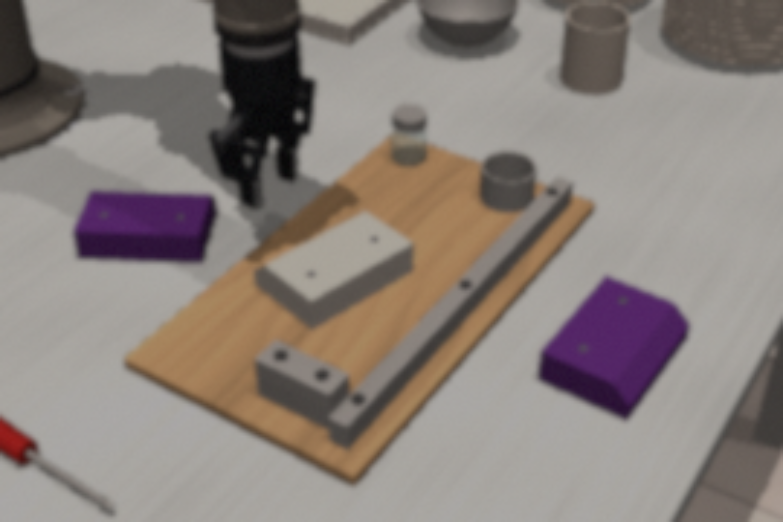

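The gripper is behind the glide's near face, with its fingertips at about (250,195)–(290,175) in the crop, and the way down to the board is clear. I'll descend and push.

```bash
python3 -m crank '[[[0,0,3],[0,0,0]],[[0,0,1.5],[0,0,0]],[[0,0,1],[0,0,0]],[[0,0,0],[0,0,0]]]'; python3 -m crank '[[[-1.5,0,0],[0,0,0]],[[-1.5,0,0],[0,0,0]],[[-1.5,0,0],[0,0,0]],[[-1,0,0],[0,0,0]],[[-1,0,0],[0,0,0]]]';  python3 -m crank '[[[-0.8,0,0],[0,0,0]],[[-0.8,0,0],[0,0,0]],[[-0.5,0,0],[0,0,0]],[[0,0,0],[0,0,0]]]'
```

```text
clock: 2.85
tcp_pos: [0.4724, -0.0423, 0.0213]
orientation: [-0.03, -3.141, -0.001]
contact_force: [-0.9, 0.4, 0.5]
grip_width: 0.0499
gripper_force: 0.0
clock: 3.35
tcp_pos: [0.5378, -0.0441, 0.0219]
orientation: [0.031, 3.141, 0.0]
contact_force: [-1.9, 0.3, 1.0]
grip_width: 0.0501
gripper_force: 0.7
clock: 3.75
tcp_pos: [0.5592, -0.0445, 0.021]
orientation: [0.031, 3.14, 0.0]
contact_force: [-0.4, -0.3, 0.1]
grip_width: 0.0499
gripper_force: 0.0
```

```bash
python3 -m crank '[[[-0.5,0,0],[0,0,0]],[[-0.5,0,0],[0,0,0]],[[-0.4,0,0],[0,0,0]],[[-0.3,0,0],[0,0,0]]]'; python3 -m crank '[[[-0.2,0,0],[0,0,0]],[[-0.2,0,0],[0,0,0]]]'; python3 - <<'E'
from h import *
p,d=optics.grab_frame("scene"); cv2.imwrite("pics/s2.png",cv2.resize(p[110:290,130:400,::-1],None,fx=2.9,fy=2.9))
E
```

```text
clock: 4.15
tcp_pos: [0.5755, -0.0449, 0.0208]
orientation: [-0.031, -3.141, -0.0]
contact_force: [-1.2, 0.1, 0.3]
grip_width: 0.0496
gripper_force: 0.7
clock: 4.35
tcp_pos: [0.5778, -0.045, 0.0206]
orientation: [-0.031, -3.138, -0.0]
contact_force: [-8.2, 0.3, 4.4]
grip_width: 0.05
gripper_force: 4.0
```

View pics/s2.png

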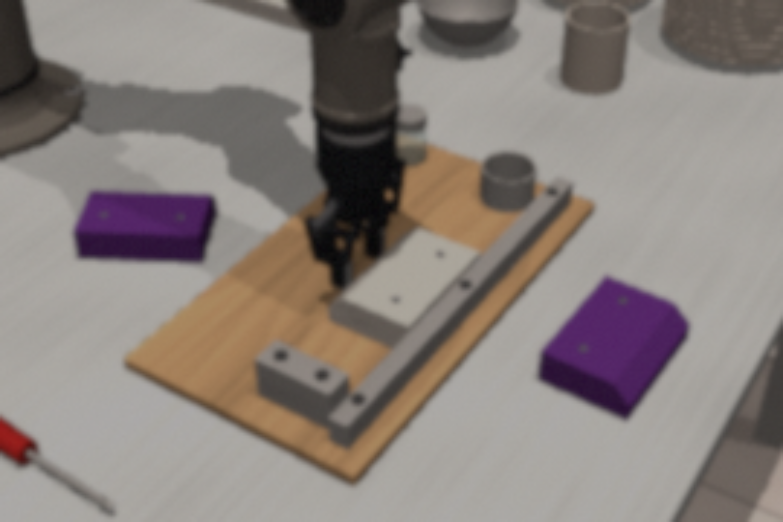

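The glide now lies flush along the fence, its -y end near (405,335) in the crop. The stop is still about 7 cm further on. I'll back off and measure where the glide's free end is.

```bash
python3 -m crank '[[[2,0,0],[0,0,0]],[[1,0,-2],[0,0,0]],[[0,0,-4],[0,0,0]],[[0,4,-4],[0,0,0]],[[0,5,0],[0,0,0]]]' 0; cat >> h.py <<'E'
th=-0.02; O=np.array([.588,-.028]); Bm=np.array([[np.cos(th),np.sin(th)],[-np.sin(th),np.cos(th)]])
def bd(x): return (np.asarray(x)[...,:2]-O)@Bm.T*1000
def glide(n):
    p,d=optics.grab_frame(n); X=cloud(n,d).reshape(-1,3); b=bd(X); Z=X[:,2]*1000; C=p.reshape(-1,3).astype(int)
    f=((C.max(1)-C.min(1))<45)&(abs(Z-51)<3)&(C.max(1)>110)&(b[:,0]>-110)&(b[:,0]<87)&(b[:,1]<140)&(b[:,1]>-166)
    print(n,rect(np.c_[b[f]/1000,Z[f]]),np.percentile(b[f],[1,99],axis=0).round(1).tolist(),f.sum()); return p
E
python3 - <<'E'
from h import *
glide("top");glide("scene"); print(bd(monitor.get_obs()["tcp_pos"]),monitor.get_obs()["tcp_pos"])
E
```

```text
clock: 4.9
tcp_pos: [0.5551, 0.0385, 0.1216]
orientation: [0.042, 3.131, 0.001]
contact_force: [2.4, 0.9, 0.7]
grip_width: 0.0001
gripper_force: 0.0
top (array([ 48.5, -39.4]), array([76.6, 82.3]), 2.0) [[13.6, -80.9], [86.0, 2.2]] 405
scene (array([ 51.2, -19.8]), array([130. ,  72.2]), 89.3) [[17.2, -83.7], [86.3, 43.0]] 714
[-37.00427996  77.03730903] [0.55254376 0.04976194 0.11795006]
```

```bash
python3 -m crank '[[[-4,0.8,0],[0,0,0]],[[-3.9,0,2],[0,0,0]],[[0,0,4],[0,0,0]],[[0,0,3.3],[0,0,0]],[[0,0,0],[0,0,0]]]'; python3 -m crank '[[[0,-1.5,0],[0,0,0]],[[0,-1,0],[0,0,0]],[[0,-1,0],[0,0,0]],[[0,-1,0],[0,0,0]],[[0,-1,0],[0,0,0]]]'; python3 -m crank '[[[0,-1,0],[0,0,0]],[[0,-1,0],[0,0,0]],[[0,-0.8,0],[0,0,0]],[[0,-0.5,0],[0,0,0]],[[0,0,0],[0,0,0]]]'; python3 - <<'E'
from h import *
print(bd(monitor.get_obs()["tcp_pos"]))
glide("scene")
E
```

```text
clock: 5.5
tcp_pos: [0.6266, 0.0471, 0.0187]
orientation: [-0.03, -3.133, 0.002]
contact_force: [-0.1, -0.6, -0.1]
grip_width: -0.0004
gripper_force: 0.0
clock: 6.0
tcp_pos: [0.6296, -0.0086, 0.0245]
orientation: [0.032, 3.139, 0.001]
contact_force: [-0.3, 2.8, 0.8]
grip_width: -0.0002
gripper_force: 0.9
clock: 6.5
tcp_pos: [0.6281, -0.0421, 0.0232]
orientation: [-0.033, -3.141, 0.001]
contact_force: [-0.2, -0.3, 0.7]
grip_width: 0.0001
gripper_force: 0.0
[ 40.33218188 -13.33563701]
scene (array([ 50.5, -94.9]), array([ 72.6, 132.8]), 0.1) [[15.5, -159.2], [86.2, -32.0]] 810
```

```bash
python3 -m crank '[[[0,-0.4,0],[0,0,0]],[[0,-0.3,0],[0,0,0]],[[0,-0.2,0],[0,0,0]],[[0,0,0],[0,0,0]]]'; python3 -m crank '[[[0,-0.2,0],[0,0,0]],[[0,-0.1,0],[0,0,0]],[[0,0,0],[0,0,0]]]';  python3 - <<'E'
from h import *
print(bd(monitor.get_obs()["tcp_pos"]))
glide("scene")
E
```

```text
clock: 6.95
tcp_pos: [0.628, -0.05, 0.0232]
orientation: [-0.032, -3.141, 0.0]
contact_force: [0.8, 0.7, 0.4]
grip_width: -0.0001
gripper_force: 0.0
clock: 7.25
tcp_pos: [0.628, -0.0528, 0.0233]
orientation: [-0.031, -3.141, 0.0]
contact_force: [-0.6, -0.1, -0.2]
grip_width: -0.0003
gripper_force: 0.2
[ 40.49651593 -24.03531362]
scene (array([  50.6, -101.6]), array([127.7,  72.7]), 90.0) [[16.0, -163.4], [86.7, -41.5]] 755
```

```bash
python3 -m crank '[[[0,-0.2,0],[0,0,0]],[[0,-0.1,0],[0,0,0]],[[0,0,0],[0,0,0]]]'; python3 -m crank '[[[0,-0.2,0],[0,0,0]],[[0,0,0],[0,0,0]]]';python3 -m crank '[[[0,-0.2,0],[0,0,0]],[[0,0,0],[0,0,0]]]'
```

```text
clock: 7.6
tcp_pos: [0.6285, -0.0542, 0.0233]
orientation: [0.029, 3.141, 0.002]
contact_force: [1.5, 5.4, -0.8]
grip_width: -0.0001
gripper_force: 2.4
clock: 7.8
tcp_pos: [0.629, -0.0544, 0.0234]
orientation: [0.027, 3.14, 0.005]
contact_force: [2.0, 9.0, -1.4]
grip_width: 0.0001
gripper_force: 4.2
clock: 8.0
tcp_pos: [0.6292, -0.0545, 0.0235]
orientation: [0.025, 3.14, 0.008]
contact_force: [2.8, 12.4, -1.3]
grip_width: -0.0002
gripper_force: 6.0
```

The force builds to 12 N, so the glide is up against the stop, and the arm's stiffness is about 1.8 N/mm. Next I'll retreat and go above the bevel.

```bash
python3 -m crank '[[[0,1.5,0],[0,0,0]],[[0,1,0],[0,0,0]],[[0,0,-5],[0,0,0]],[[0,0,-4],[0,0,0]],[[5,0,0],[0,0,0]]]'; python3 -m crank '[[[1,-5,0],[0,0,0]],[[0,-4.5,0],[0,0,0]],[[0,0,0],[0,0,0]],[[0,0,0],[0,0,0]]]'; python3 - <<'E'
from h import *
f=[]
for i in range(6):
    glide("scene" if i%2 else "top"); f.append(monitor.get_obs()["contact_force"])
o=monitor.get_obs();print(bd(o["tcp_pos"]),o["tcp_pos"],o["orientation"],np.mean(f,0),np.std(f,0))
E
```

```text
clock: 8.5
tcp_pos: [0.588, -0.0339, 0.1199]
orientation: [0.031, 3.124, -0.001]
contact_force: [-0.2, 0.5, -0.1]
grip_width: 0.0001
gripper_force: 0.0
clock: 8.9
tcp_pos: [0.5662, -0.1295, 0.1134]
orientation: [-0.037, -3.141, 0.002]
contact_force: [1.1, 1.2, -0.1]
grip_width: 0.0
gripper_force: 0.0
top (array([ 48.4, -64.3]), array([55.1, 75.9]), 88.8) [[16.2, -89.8], [86.0, -37.6]] 218
scene (array([  50.6, -102.9]), array([ 71.7, 126.2]), 0.2) [[16.8, -162.2], [85.8, -41.4]] 803
top (array([ 49.6, -62.6]), array([52. , 74.1]), 88.7) [[16.9, -86.7], [86.1, -37.8]] 203
scene (array([  51. , -102.9]), array([125.9,  71.9]), 89.9) [[16.4, -162.7], [86.2, -41.6]] 799
top (array([ 47.6, -60.7]), array([48. , 76.5]), 87.2) [[19.9, -83.5], [84.9, -37.6]] 206
scene (array([  50.9, -102.4]), array([ 71.6, 125.7]), 0.1) [[17.4, -163.1], [86.3, -42.1]] 795
[-19.14312915 -98.58955774] [ 0.56688904 -0.126187    0.11311148] [-2.79798873e-02 -3.14112940e+00 -5.07058956e-04] [ 0.1426629  -0.0221293  -0.00911605] [0.54650478 0.67743793 0.53938805]
```

```bash
python3 -m crank '[[[0,-0.4,3],[0,0,0]],[[0,0,2],[0,0,0]],[[0,0,0.8],[0,0,0]],[[0,0,0],[0,0,0]]]'; python3 -m crank '[[[-0.4,0,0.4],[0,0,0]],[[-0.4,0,0.4],[0,0,0]],[[-0.2,0,0.2],[0,0,0]],[[0,0,0],[0,0,0]]]'; python3 -m crank '[[[-0.2,0,0.2],[0,0,0]],[[0,0,0],[0,0,0]]]'
```

```text
clock: 9.6
tcp_pos: [0.5659, -0.1308, 0.0543]
orientation: [-0.03, -3.139, -0.001]
contact_force: [0.7, 0.3, 0.6]
grip_width: 0.0004
gripper_force: 0.0
clock: 10.0
tcp_pos: [0.5772, -0.1316, 0.0454]
orientation: [0.031, 3.141, 0.0]
contact_force: [-0.2, -0.7, 0.6]
grip_width: -0.0001
gripper_force: 0.0
clock: 10.2
tcp_pos: [0.5788, -0.1317, 0.0432]
orientation: [0.031, 3.141, 0.0]
contact_force: [-0.2, 0.2, 1.0]
grip_width: 0.0001
gripper_force: 0.0
```

```bash
python3 -m crank '[[[-0.3,0,0.3],[0,0,0]],[[-0.2,0,0.2],[0,0,0]],[[0,0,0],[0,0,0]]]'; python3 -m crank '[[[-0.2,0,0.2],[0,0,0]],[[0,0,0],[0,0,0]]]'; python3 -m crank '[[[-0.1,0,0.1],[0,0,0]],[[0,0,0],[0,0,0]]]'
```

```text
clock: 10.5
tcp_pos: [0.5838, -0.1318, 0.0382]
orientation: [-0.031, -3.141, -0.0]
contact_force: [0.7, -0.5, -0.4]
grip_width: 0.0003
gripper_force: 0.1
clock: 10.7
tcp_pos: [0.584, -0.1319, 0.0379]
orientation: [-0.032, -3.138, -0.002]
contact_force: [-11.1, 2.8, 22.3]
grip_width: 0.0002
gripper_force: 12.1
clock: 10.9
tcp_pos: [0.5841, -0.1319, 0.0377]
orientation: [-0.032, -3.136, -0.003]
contact_force: [-15.9, 4.1, 33.5]
grip_width: 0.0004
gripper_force: 17.9
```

Pushing down is stiffer (about 11 N/mm) than pushing towards the fence (about 5 N/mm). I'll ease off and push again with the slant set accordingly.

```bash
python3 -m crank '[[[0.3,0,-0.3],[0,0,0]],[[0.1,0,-0.1],[0,0,0]],[[0,0,0],[0,0,0]],[[0,0,0],[0,0,0]]]'; python3 -m crank '[[[-0.2,0,0.13],[0,0,0]],[[0,0,0],[0,0,0]],[[0,0,0],[0,0,0]]]'; python3 -m crank '[[[-0.1,0,0.03],[0,0,0]],[[0,0,0],[0,0,0]],[[0,0,0],[0,0,0]]]'
```

```text
clock: 11.3
tcp_pos: [0.5827, -0.1317, 0.0389]
orientation: [-0.031, -3.141, -0.0]
contact_force: [-0.7, 0.3, -0.3]
grip_width: -0.0003
gripper_force: 0.0
clock: 11.6
tcp_pos: [0.5839, -0.1318, 0.038]
orientation: [-0.031, -3.139, -0.001]
contact_force: [-4.2, 0.3, 7.1]
grip_width: 0.0002
gripper_force: 4.2
clock: 11.9
tcp_pos: [0.5839, -0.1318, 0.0379]
orientation: [-0.032, -3.138, -0.001]
contact_force: [-7.3, 0.9, 12.9]
grip_width: 0.0001
gripper_force: 7.3
```

```bash
python3 -m crank '[[[-0.1,0,-0.03],[0,0,0]],[[0,0,0],[0,0,0]],[[0,0,0],[0,0,0]]]'; python3 -m crank '[[[-0.05,0,-0.03],[0,0,0]],[[0,0,0],[0,0,0]],[[0,0,0],[0,0,0]]]'
```

```text
clock: 12.2
tcp_pos: [0.584, -0.1318, 0.038]
orientation: [-0.032, -3.136, -0.002]
contact_force: [-9.8, 1.6, 12.6]
grip_width: -0.0
gripper_force: 8.1
clock: 12.5
tcp_pos: [0.584, -0.1318, 0.038]
orientation: [-0.032, -3.135, -0.002]
contact_force: [-9.4, 0.6, 12.7]
grip_width: 0.0002
gripper_force: 7.9
```

```bash
python3 -m crank '[[[-0.15,-0.05,-0.055],[0,0,0]],[[0,0,0],[0,0,0]],[[0,0,0],[0,0,0]]]'; cat > f.py <<'E'
from h import *
f=[]
for i in range(8):
    p,d=optics.grab_frame("scene"); f.append(monitor.get_obs()["contact_force"])
f=np.array(f); f[:,:2]=f[:,:2]@Bm.T
print("board-frame force",np.mean(f,0),np.std(f,0),bd(monitor.get_obs()["tcp_pos"]))
cv2.imwrite("pics/last.png",cv2.resize(p[110:290,130:400,::-1],None,fx=2.9,fy=2.9))
E
python3 f.py
```

```text
clock: 12.8
tcp_pos: [0.5841, -0.1318, 0.038]
orientation: [-0.032, -3.132, -0.003]
contact_force: [-13.2, 2.6, 12.6]
grip_width: -0.0003
gripper_force: 8.9
board-frame force [-12.32228018   2.37493182  12.47182475] [0.44123736 0.57487419 0.41836168] [  -1.85920702 -103.85453541]
```

```bash
python3 -m crank '[[[-0.06,0,-0.033],[0,0,0]],[[0,0,0],[0,0,0]],[[0,0,0],[0,0,0]]]';python3 f.py
```

```text
clock: 13.5
tcp_pos: [0.5841, -0.1318, 0.0381]
orientation: [-0.032, -3.131, -0.003]
contact_force: [-13.2, 3.2, 11.0]
grip_width: -0.0003
gripper_force: 8.8
board-frame force [-13.30904128   1.88559114  11.93530371] [0.47818808 0.37782738 0.39653521] [  -1.85046292 -103.87045542]
```

View pics/last.png

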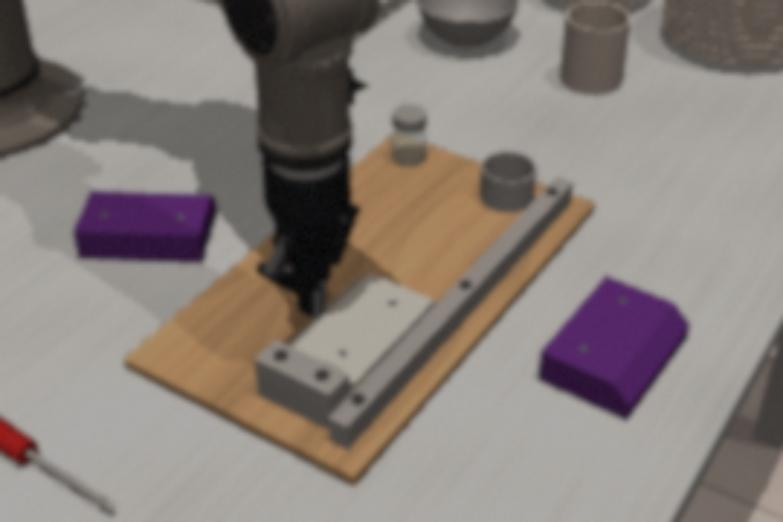

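The picture shows the glide at (360,325), flush along the fence and up against the stop at (300,370). The fingertip at (315,300) is on the bevel and everything else is where it was. One last small trim before I hand in.

```bash
python3 -m crank '[[[-0.03,0,-0.017],[0,0,0]],[[0,0,0],[0,0,0]],[[0,0,0],[0,0,0]]]';python3 f.py; python3 -c "
from h import *
glide('scene')"
```

```text
clock: 14.2
tcp_pos: [0.5841, -0.1318, 0.0381]
orientation: [-0.032, -3.13, -0.003]
contact_force: [-13.7, 2.3, 10.3]
grip_width: -0.0003
gripper_force: 8.7
board-frame force [-13.50343085   2.02535459  10.84161513] [0.23408629 0.44202104 0.29035896] [  -1.80721321 -103.89255177]
scene (array([  51.3, -102.3]), array([ 71.2, 126.2]), 0.2) [[17.2, -162.7], [86.5, -42.7]] 781
```

```bash
python3 -c "
from bench import r
print(r.hand_in())"
```

```text
the job is handed in; nothing more can be done
None
```

Handed in at about 14 s: the glide is flush on the fence and up against the stop, held by about 13.5 N towards the fence and 10.8 N down; an earlier trial push on the bevel reached 33 N down before I eased off.

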